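# Seat the polishing carrier on its three-ball fixture

## Task

Pick up the aluminium carrier plate by its black grip block and set it on the three balls of the fixture the right way round, its narrow end over the fixture's narrow end. Press it down past the two spring rollers and, keeping hold of it, ease it fully home and level onto the balls as the springs take it, without slamming it or pressing with more than about 20 N; then let go and draw clear. Leave the brush, the compound bar and the brass finial where they are.

Things in the scene. Friction and masses are not known exactly. Their poses are not given: they have to be found in the camera images.
- carrier_grip (a point): Centre of the carrier's black grip block, where to grasp it. Block: 40 mm along carrier x, 16 mm thick along y (grasp across y), its top 17.5 mm above this point; 20 mm below the point it widens to a shoulder 44 mm across y. The point is 37.5 mm above the plate's top, 56.1 mm above the carrier's underside. Carrier +x points to the narrow end, z up. Loose, 0.3 to 0.65 kg.
- carrier_knob (a point): Centre of the one larger brass knob (29 mm wide, 32 mm high) at the carrier's narrow end, 52 mm along carrier +x from its centre. The carrier is an aluminium plate, 140 x 88 x 8 mm, its last 40 mm to +x only 50 mm wide; two smaller knobs stand at the wide end.
- carrier_edge (a point): Middle of the round bar (4 mm radius) on the carrier's left long edge, at carrier y = +48 mm, 14.6 mm above its underside; another is at y = -48. The rollers catch these bars. Under the plate three V-grooves, 10.6 mm deep, fit the fixture's balls and centre the carrier by themselves from some 4 mm off.
- base: Fixture foot, 130 x 120 x 18 mm, fixed; origin at the centre of its underside on the bench, z up. Over it a steel head on a clamped jack. Carrier home: its axes along the base's axes, its centre over this origin, its grip point 56.8 mm above the ball centres, so 102.8 to 130.8 mm above the origin: the head's height is set by hand and not measured.
- base_balls (a point): On the foot's top face under the head's single-ball narrow end: base x = 50, y = 0, z = 18 mm. Three balls of 8 mm radius on the head, at x, y = (50, 0), (-45, 24), (-45, -24) mm of the base; their centres lie somewhere from 46 to 74 mm above the base's origin. Pressing the carrier with over 20 N spoils them.
- base_rollers (a point): Base x = 0, y = 53, z = 18 mm, beneath the left spring roller (the other is at y = -53): 7 mm radius, axis along x and 17.8 mm above the ball centres, pushed outward against 3 N/mm. They meet the carrier about 12 mm above home, need up to 19 N in all, its weight included, and from 2.5 mm above home pull it down, by 8 N at home. Brackets reach y = 85, 8 mm above roller axes.
- brush: Bystander: a brush lying on the bench beyond the work. Leave it.
- compound_bar: Bystander: an off-white bar of polishing compound, 30 x 100 x 30 mm. Leave it.
- finial: Bystander: a brass finial, 40 mm wide and 50 mm high, standing on the bench. Leave it.
There are look-alikes about, which are no part of the job. Leave any orange look-alike of the base alone. What is shaped like the part that bears carrier_grip but pink is not meant.

How it is judged:
By the outcome, as a careful person would: the job done as asked, in the order asked, and still so for the second after the job is handed in, with the robot touching nothing.
It also fails if it takes over 45 s, if anything falls off the work surface, if the arm or the gripper's body presses on something with over 40 N, if the wrist force passes 120 N, or if a joint passes its speed limit or range.

## Robot

A 6-joint arm with a two-finger parallel gripper is mounted at the origin on the work surface. World frame = base frame: x ahead of the robot, y to its left, z up, the work surface at z = 0. Lengths are in m, angles in rad, forces in N, time in s.
With the tool pointing down it reaches from about 0.35 to 0.975 m from the base axis. Payload 4.9 kg.
Tool frame: the origin (TCP) lies at the very end of the fingers, on their centre line; the grasp point (between the pads) lies 19 mm behind it; z points along the fingers, y is the line along which they close (so a half turn about z gives the same grasp; the last joint's range is limited). The gripper opens to 85 mm and grips with 20 to 120 N. Pads are 22 mm wide; open, the fingers measure 114 mm over their backs; the gripper's body (76 mm by 85 mm) begins 54 mm behind the grasp point. The pads swing forward as they close: fully open they stand 13 mm farther back than shut.
Start: joints at [1.041, 0.053, 1.613, -0, 1.476, -0.119], TCP at [0.25, 0.573, 0.231] pointing down, gripper open.
Joint ranges: [-3.01, 3.01], [-1.01, 2.22], [0.06, 2.58], [-1.02, 4.17], [0.09, 2.62], [-3.14, 3.14]. Speed limits (rad/s): [2.57, 2.57, 3.14, 3.14, 3.14, 3.14].

## Interface

Orientations are given as a rotation vector (axis times angle).
In Python, from station import ctrl gives the robot as it stands.
- The arm moves only by the shell command python3 -m crank 'ROWS' [OPENING] [FORCE]. ROWS is text: rows parted by semicolons, each of 4 numbers parted by spaces: the shift along the world's x, y, z in units of 0.5 m (1.0 is 0.5 m), then the turn about the world's z in units of 90 degrees (1.0 is 90 degrees). In form: x y z turn; .... A call has exactly 5 rows; each row shifts and turns the commanded pose from where the row before left it; what a row does not reach is not made up. A row lasts 1/12 s, in which the tool goes at most 41.7 mm and 7.16 degrees, less where a joint would pass 70% of its speed; a pose out of reach is approached as far as the arm can. A call with a number of a shift or a turn outside -1 to 1 is refused whole. A call with a gripper value outside its range is refused whole. OPENING is the opening in per cent of the stroke, from 0 (shut) to 100 (fully open), set as the call begins (- or left out, the last holds). The fingers move at their own pace and stop on an object; FORCE is the grip in N (left out, the last holds). Time passes only in rows, so rows that do not move let the fingers close, or fill a call up. It gives the time, the measured TCP pose, the force, the opening and the grip force at its end, in the units of the state.
- ctrl.get_obs(): the state, without advancing time (a new reading comes with each control period).
- ctrl.get_image(name): name is "scene" or "side" or "wrist"; returns (picture, depth): 480x640x3 uint8, red, green, blue; 480x640 float32, m along the optical axis (not along the pixel's ray), 0 where there is no reading.
- ctrl.get_calibration(name): a dict with "fx", "fy", "cx", "cy" (pixels), "extrinsics" (4x4, takes a point from world to camera coordinates). Camera axes: x right, y down, z forward; pixel columns grow to the right and rows downward; lengths in m; the calibration is good to about 2 mm. A picture is of the moment at which its call begins: read the wrist's pose just before it. get_calibration takes no time and is no camera call; for the wrist camera it gives the pose at the moment of the call.
- ctrl.finish_job(): hands the job in; it is judged then, once.
The state is a dict: "t": time; "q": joint angles; "dq": joint speeds; "effort": joint torques, N m; "tool_pos": TCP position; "tool_rot": TCP orientation; "contact_force": force on the tool from outside, world axes, zero at the start; "wrist_torque": the same for the moment, N m; "opening": finger opening in m; "grip_force": force on a finger pad.
Only numpy, scipy, OpenCV 4.12 (cv2) and the standard library are available. Lean on these libraries where they do the work, as an engineer would, in place of code of your own. Each camera call takes 0.05 s, during which the arm holds its last target. There are 200 camera calls.

## Working session

There is one attempt and no reset: what is moved stays moved. The work goes in short steps, Python scripts to look and compute and a shell command to move; the robot and the scene stay as the last step left them, time stands still between calls to the robot, and variables do not carry over. Pictures are saved under pics/ and viewed, at most 10 in all, crops included, and the job is handed in when it is done.

```bash
mkdir -p pics; ls
cat > h.py <<'E'
import numpy as np, cv2, pickle
from station import ctrl
def snap(n,tag):
    c=ctrl.get_calibration(n); im,d=ctrl.get_image(n)
    cv2.imwrite(f'pics/{tag}.png',im[:,:,::-1]); pickle.dump((c,im,d),open(f'{tag}.pkl','wb')); return c,im,d
def load(tag): return pickle.load(open(f'{tag}.pkl','rb'))
def pts(c,d):
    v,u=np.mgrid[:480,:640]; E=np.array(c['extrinsics'])
    P=np.stack([(u-c['cx'])/c['fx']*d,(v-c['cy'])/c['fy']*d,d],-1)
    return (P-E[:3,3])@E[:3,:3]   # R^T (p-t)
E
python3 - <<'E'
from h import *
for n in ('scene','side'): snap(n,n)
print(ctrl.get_obs())
E
```

```text
pics
{'t': 0.1, 'q': array([ 1.04098041e+00,  5.32920978e-02,  1.61417584e+00, -3.28216312e-05,
        1.47601242e+00, -1.19000206e-01]), 'dq': array([ 9.85800999e-04, -2.01776031e-03, -2.21090990e-03, -6.08934672e-04,
        2.12963106e-03,  3.46225139e-05]), 'effort': array([ 1.10633711e-03, -3.94904208e+01, -3.71363103e+01, -6.52835524e-05,
        3.93179100e-03,  1.23104599e-05]), 'tool_pos': array([0.24931322, 0.57249281, 0.23017375]), 'tool_rot': array([-6.40658037e-01, -3.07499073e+00,  2.82637585e-03]), 'contact_force': array([ 0.26225554, -0.40926983,  0.13678843]), 'wrist_torque': array([-0.04938135,  0.04248667, -0.01266377]), 'grip_force': 0.0, 'opening': 0.08539395657130704}
```

View pics/scene.png

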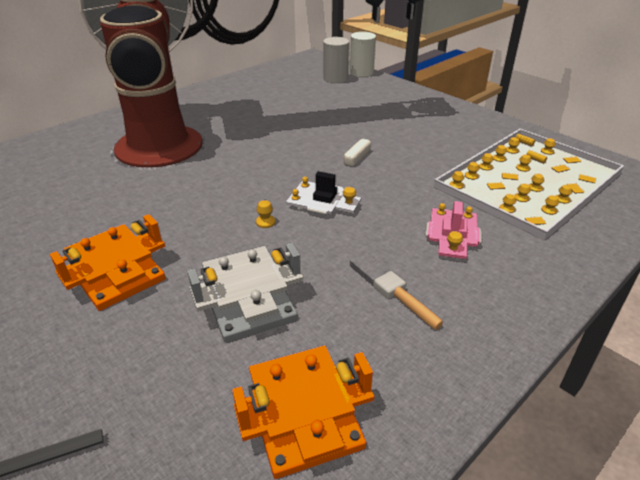

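View pics/side.png

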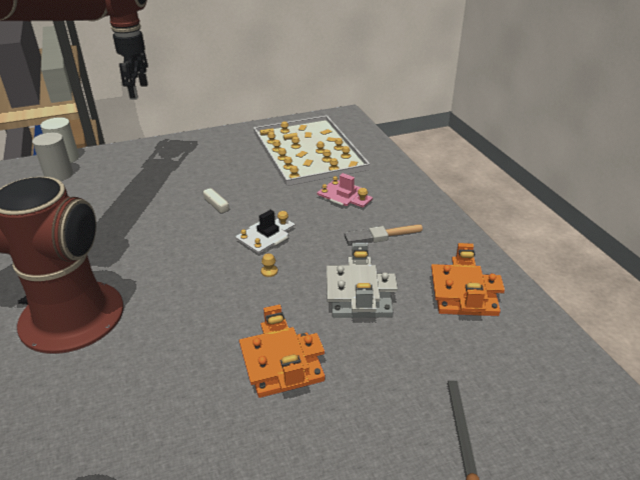

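The scene view shows the white/aluminium carrier at about (325,190), with its large knob at (350,195), and the grey fixture at (247,290), with its single ball at (256,296) nearer the camera. In the side view the carrier is at (266,230) and the fixture at (361,285). I'll enlarge both.

Run:
```python
from h import *
T=[]
for n,(a,b,c0,d0) in (('scene',(280,160,90,65)),('scene',(180,230,130,110)),('side',(230,200,75,60)),('side',(315,235,90,90))):
    c,im,d=load(n); cr=im[b:b+d0,a:a+c0]; s=min(400/c0,300/d0)
    r=cv2.resize(cr,None,fx=s,fy=s,interpolation=cv2.INTER_CUBIC); o=np.zeros((300,400,3),np.uint8); o[:r.shape[0],:r.shape[1]]=r[:300,:400]; T.append(o); print(n,s)
cv2.imwrite('pics/crop.png',np.vstack([np.hstack(T[:2]),np.hstack(T[2:])])[:,:,::-1])
# heights map of world around the objects
for n in('scene','side'):
    c,im,d=load(n);P=pts(c,d)
    for nm,(u,v) in dict(scene=dict(grip=(325,180),knob=(350,193),ball1=(256,296),bl=(224,262),br=(253,255)),side=dict(grip=(267,222),knob=(283,215),ball1=(386,283),bl=(341,269),br=(341,286)))[n].items(): print(n,nm,P[v,u].round(4))
```

```text
scene 4.444444444444445
scene 2.727272727272727
side 5.0
side 3.3333333333333335
scene grip [0.4768 0.115  0.0629]
scene knob [0.528  0.1352 0.0468]
scene ball1 [ 0.6492 -0.1921  0.0677]
scene bl [ 0.5544 -0.1832  0.0701]
scene br [ 0.5733 -0.1394  0.0709]
side grip [0.4726 0.1164 0.0519]
side knob [0.52   0.1361 0.0487]
side ball1 [ 0.6476 -0.1978  0.054 ]
side bl [ 0.5656 -0.1413  0.0737]
side br [ 0.5475 -0.1864  0.0676]
```

View pics/crop.png

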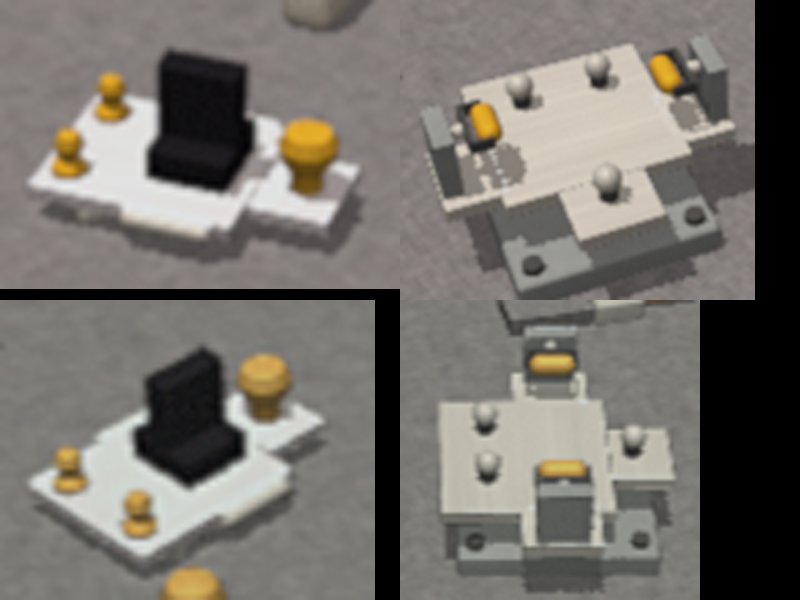

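Grip is near (0.477,0.117) with yaw about 21°. The fixture is near (0.60,-0.18) with yaw about -20°, its narrow end pointing away from the robot. I'll move above the carrier and refine with the wrist camera.

```bash
A="python3 -m crank"
python3 -m crank '0.03 -0.06 0.01 0.033;0.03 -0.06 0.01 0.033;0.03 -0.06 0.01 0.033;0.03 -0.06 0.01 0.033;0.03 -0.06 0.01 0.033' 100
python3 -m crank '0.03 -0.06 0.01 0.033;0.03 -0.06 0.01 0.033;0.03 -0.06 0.01 0.033;0.03 -0.06 0.01 0.033;0.03 -0.06 0.01 0.033'
python3 -m crank '0.03 -0.06 0 0.033;0.03 -0.06 0 0.033;0.03 -0.06 0 0.033;0.03 -0.06 0 0.033;0 0 0 0.033'
python3 -m crank '0 0 0 0;0 0 0 0;0 0 0 0;0 0 0 0;0 0 0 0'
python3 - <<'E'
from h import *
c,im,d=snap('wrist','w1'); print(c); o=ctrl.get_obs(); print(o['tool_pos'],o['tool_rot'],o['contact_force'])
E
```

```text
t: 0.52
tool_pos: [0.3247, 0.4214, 0.2559]
tool_rot: [-0.233, -3.132, 0.001]
contact_force: [0.4, 0.4, 0.3]
opening: 0.0851
grip_force: 0.0
t: 0.93
tool_pos: [0.3997, 0.2714, 0.2811]
tool_rot: [0.173, -3.136, 0.0]
contact_force: [1.0, 0.6, 1.0]
opening: 0.0851
grip_force: 0.0
t: 1.35
tool_pos: [0.4611, 0.1486, 0.2807]
tool_rot: [0.567, -3.089, 0.004]
contact_force: [-0.9, -0.2, 0.3]
opening: 0.0854
grip_force: 0.0
t: 1.77
tool_pos: [0.4592, 0.1538, 0.2813]
tool_rot: [0.575, -3.089, -0.0]
contact_force: [0.5, 0.6, 1.4]
opening: 0.0857
grip_force: 0.0
{'fx': 421.907343151038, 'fy': 421.907343151038, 'cx': 320.5232725889406, 'cy': 238.04194435620443, 'extrinsics': array([[-3.59020236e-01,  9.33329402e-01, -8.35551281e-04,
         2.19727766e-02],
       [ 8.92007420e-01,  3.43388224e-01,  2.93951171e-01,
        -5.15661702e-01],
       [ 2.74640189e-01,  1.04789101e-01, -9.55820072e-01,
         2.83675145e-01],
       [ 0.00000000e+00,  0.00000000e+00,  0.00000000e+00,
         1.00000000e+00]])}
[0.45926975 0.15372265 0.28128378] [-5.74660349e-01  3.08857195e+00  3.11108654e-05] [-0.55942603  0.32018498  0.04444441]
```

View pics/w1.png

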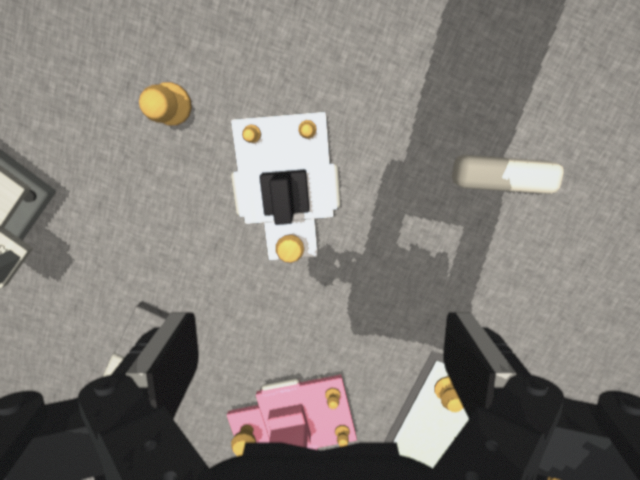

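The wrist view shows the carrier clearly: grip at (283,195), large knob at (289,248) at the narrow end, small knobs at (250,134) and (307,130). Measuring it, then looking at the fixture the same way.

```bash
python3 - <<'E'
from h import *
c,im,d=load('w1');P=pts(c,d); C=-np.array(c['extrinsics'])[:3,:3].T@np.array(c['extrinsics'])[:3,3]; print('cam',C)
roi=np.zeros((480,640),bool); roi[90:275,215:350]=1
z=P[...,2]; print('bench',np.median(z[280:330,150:250]))
pl=roi&(z>0.013)&(z<0.024); Q=P[pl]; print('plate z',np.median(Q[:,2]),len(Q))
r=cv2.minAreaRect((Q[:,:2]*1000).astype(np.float32)); print(r)
g=roi&(z>.065); G=P[g]; print('grip top',G.mean(0),np.median(G[:,2]),cv2.minAreaRect((G[:,:2]*1000).astype(np.float32)))
hsv=cv2.cvtColor(im,cv2.COLOR_RGB2HSV)
k=roi&(hsv[...,1]>150)&(hsv[...,0]<30)
n,l,s,ce=cv2.connectedComponentsWithStats(k.astype(np.uint8))
for i in range(1,n):
    if s[i,4]>30: m=l==i; K=P[m]; t=K[K[:,2]>K[:,2].max()-.008]; print('knob',ce[i],s[i,4],t.mean(0),cv2.minEnclosingCircle((t[:,:2]*1000).astype(np.float32)))
E
python3 -m crank '0.024 -0.06 0 0;0.024 -0.06 0 0;0.024 -0.06 0 0;0.024 -0.06 0 0;0.024 -0.06 0 0'
python3 -m crank '0.024 -0.06 0 0;0.024 -0.06 0 0;0.024 -0.06 0 0;0.024 -0.06 0 0;0.024 -0.06 0 0'
python3 -m crank '0 0 0 0;0 0 0 0;0 0 0 0;0 0 0 0;0 0 0 0'
python3 - <<'E'
from h import *
c,im,d=snap('wrist','w2'); o=ctrl.get_obs(); print(o['tool_pos'],o['tool_rot'],o['contact_force'])
E
```

```text
cam [0.38995414 0.12683825 0.42274012]
bench -0.0005454361788836005
plate z 0.017523721567327247 8903
((473.7572021484375, 122.24769592285156), (140.05445861816406, 103.81289672851562), 25.59770393371582)
grip top [0.46304848 0.1227285  0.11249252] 0.07245674370896027 ((442.7181396484375, 118.941650390625), (103.27982330322266, 26.81144905090332), 6.041073322296143)
t: 2.23
tool_pos: [0.5199, 0.0022, 0.2814]
tool_rot: [-0.574, 3.088, -0.0]
contact_force: [1.0, -0.3, 0.5]
opening: 0.0854
grip_force: 0.0
t: 2.65
tool_pos: [0.5801, -0.148, 0.2813]
tool_rot: [-0.574, 3.089, 0.0]
contact_force: [-0.1, 0.4, -0.1]
opening: 0.0849
grip_force: 0.0
t: 3.07
tool_pos: [0.5794, -0.1457, 0.2815]
tool_rot: [-0.575, 3.088, 0.0]
contact_force: [0.8, -0.2, -0.4]
opening: 0.0855
grip_force: 0.0
[ 0.57947028 -0.14579181  0.28156451] [-5.75361609e-01  3.08804587e+00 -2.40821338e-04] [ 0.12786858 -1.29589926  0.10699152]
```

View pics/w2.png

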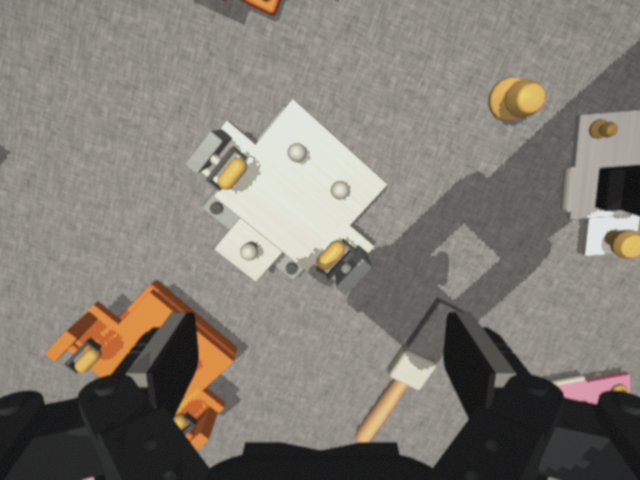

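The fixture's balls are at (297,152), (340,189) and the single one at (249,250). The rollers are at (231,172) and (332,254).

Run:
```python
from h import *
from scipy.optimize import least_squares
c,im,d=load('w1');P=pts(c,d);z=P[...,2]
roi=np.zeros((480,640),bool); roi[90:275,215:350]=1
G=P[roi&(z>.066)&(z<.08)&(im.max(-1)<70)]; print('grip',len(G),np.median(G,0),cv2.minAreaRect((G[:,:2]*1000).astype(np.float32)))
for u,v,h in((250,134,8),(307,130,8),(289,248,14)):
    p=P[v-h:v+h+1,u-h:u+h+1].reshape(-1,3); q=p[p[:,2]>np.percentile(p[:,2],80)-.004]; print('knob',np.median(q,0),cv2.minEnclosingCircle((q[:,:2]*1000).astype(np.float32)))
# plate model fit: minimise distance-to-outline on outline points
Q=P[roi&(z>.013)&(z<.0215)][:,:2]
out=lambda p:p  
def inside(l):
    x,y=np.abs(l[:,0]),0; X=l[:,0];Y=np.abs(l[:,1])
    a=np.maximum(np.maximum(-70-X,X-30),Y-44); b=np.maximum(np.maximum(28-X,X-70),Y-25)
    return np.minimum(a,b)
hu=np.zeros((300,300),np.uint8); 
def res(t):
    th=t[2];R=np.array([[np.cos(th),np.sin(th)],[-np.sin(th),np.cos(th)]])
    l=(R@((Q*1000-t[:2]).T)).T; l=l[np.abs(l[:,1])<60]; return l
best=None
for th in np.radians(np.arange(15,32,.5)):
    for x in np.arange(466,482,1.):
        for y in np.arange(114,130,1.):
            l=res((x,y,th)); Y=np.abs(l[:,1]); s=np.clip(inside(l),0,3)
            s=s[(Y<44)|(np.abs(l[:,0])>45)].sum() # ignore side bars
            if best is None or s<best[0]: best=(s,x,y,np.degrees(th))
print(best)
c,im,d=load('w2');P=pts(c,d)
E=np.array(c['extrinsics']);cam=-E[:3,:3].T@E[:3,3]
B=[]
for u,v in((297,152),(340,189),(249,250)):
    p=P[v-14:v+15,u-14:u+15].reshape(-1,3); pl=np.median(p[:,2]); 
    q=p[p[:,2]>np.percentile(p[:,2],92)]
    s=least_squares(lambda t:np.linalg.norm(p[(p[:,2]>pl+.004)]-t,axis=1)-.008,[*np.median(q,0)[:2],q[:,2].max()-.008],loss='soft_l1',f_scale=.001)
    B.append(s.x); print('ball',s.x.round(4),'plane',pl.round(4),(p[:,2]>pl+.004).sum(),np.sqrt(np.mean(s.fun**2)))
B=np.array(B); m=B[:2].mean(0); v=B[2]-m; print('len',np.hypot(*v[:2]),np.linalg.norm(B[0]-B[1]),'yaw',np.degrees(np.arctan2(v[1],v[0])),'perp',np.degrees(np.arctan2(*(B[0]-B[1])[[1,0]])),'origin',m[:2]+v[:2]*45/95,'zball',B[:,2].mean())
for u,v in((231,172),(332,254)): print('roller',P[v,u])
```

```text
grip 832 [0.47127156 0.12171007 0.0723495 ] ((472.4923095703125, 121.70057678222656), (37.718116760253906, 16.17377471923828), 25.390239715576172)
knob [0.43402583 0.07517153 0.03724311] ((414.1726379394531, 98.20147705078125), 37.504783630371094)
knob [0.41162887 0.12168495 0.03682948] ((404.174560546875, 124.1863021850586), 14.465710639953613)
knob [0.51920199 0.14431043 0.04786085] ((461.20367431640625, 136.9329376220703), 71.961181640625)
(np.float64(6.3266534594489165), np.float64(474.0), np.float64(122.0), np.float64(25.5))
ball [ 0.5495 -0.1791  0.0774] plane 0.0524 296 0.04425439488877979
ball [ 0.5651 -0.1351  0.0771] plane 0.0522 277 0.04144192815916546
ball [ 0.648  -0.1889  0.0659] plane 0.0523 259 0.05212486038250751
len 0.09610189780263736 0.04668192740776762 yaw -19.31925571036654 perp -109.5984616604193 origin [ 0.60026572 -0.17214149] zball 0.07346831769820629
roller [ 0.58041585 -0.22147469  0.09038114]
roller [ 0.61530574 -0.12226643  0.09061656]
```

Run:
```python
from h import *
from scipy.optimize import least_squares
c,im,d=load('w2');P=pts(c,d)
B=[]
for u,v in((297,152),(340,189),(249,250)):
    p=P[v-12:v+13,u-12:u+13].reshape(-1,3); pl=np.median(p[:,2])
    q=p[(p[:,2]>pl+.006)&(p[:,2]<pl+.032)]
    print(len(q),q[:,2].max(), np.sort(q[:,2])[-8:].round(4))
    s=least_squares(lambda t:np.linalg.norm(q-t,axis=1)-.008,[*np.median(q,0)[:2],.066],loss='soft_l1',f_scale=.0005)
    B.append(s.x); print('ball',s.x.round(4),np.median(abs(s.fun)))
B=np.array(B); m=B[:2].mean(0); v=B[2]-m; print('len',np.hypot(*v[:2]),np.linalg.norm(B[0]-B[1]),'yaw',np.degrees(np.arctan2(v[1],v[0])),'perp',np.degrees(np.arctan2(*(B[0]-B[1])[[1,0]])),'origin',m[:2]+v[:2]*45/95,'zball',B[:,2].mean())
hsv=cv2.cvtColor(im,cv2.COLOR_RGB2HSV)
R=[]
for u,v in((231,172),(332,254)):
    k=(hsv[...,1]>140)&(hsv[...,0]<32)&(hsv[...,2]>120); k2=np.zeros_like(k);k2[v-25:v+25,u-25:u+25]=1
    q=P[k&k2]; q=q[np.abs(q[:,2]-np.median(q[:,2]))<.01]; R.append(np.median(q,0)); print('roller',len(q),R[-1],np.percentile(q[:,2],[50,90,98]))
print(np.mean(R,0))
```

```text
291 0.07480707032784586 [0.0744 0.0744 0.0745 0.0745 0.0745 0.0745 0.0746 0.0748]
ball [ 0.5505 -0.179   0.0657] 0.0003589393121902979
273 0.07491509273659909 [0.0743 0.0743 0.0745 0.0747 0.0747 0.0747 0.0748 0.0749]
ball [ 0.567  -0.1339  0.0657] 0.00030152609762316117
252 0.07484903142513857 [0.0743 0.0744 0.0744 0.0745 0.0746 0.0746 0.0747 0.0748]
ball [ 0.648  -0.1889  0.0658] 0.00029318699602464554
len 0.09500888597558287 0.04796884238370827 yaw -19.969937292095086 perp -110.13499239905966 origin [ 0.60103005 -0.17181191] zball 0.06576238875829513
roller 117 [ 0.58081463 -0.21751495  0.08902894] [0.08902894 0.09025161 0.09100959]
roller 111 [ 0.61582567 -0.12358358  0.08834432] [0.08834432 0.09025    0.09115219]
[ 0.59832015 -0.17054926  0.08868663]
```

Fixture origin is (0.601,-0.172) with yaw -20.0° and ball centres at z≈0.066; the sizes check (95.0 and 48.0 mm). Home grip z is therefore about 0.123. The carrier grip is at (0.473,0.122) with yaw 25.5°. Going to grasp with TCP z ≈ 0.040.

```bash
python3 -m crank '-0.0214 0.0538 -0.015 0.0049;-0.0214 0.0538 -0.015 0.0049;-0.0214 0.0538 -0.015 0.0049;-0.0214 0.0538 -0.015 0.0049;-0.0214 0.0538 -0.015 0.0049' >/dev/null
python3 -m crank '-0.0214 0.0538 -0.015 0.0049;-0.0214 0.0538 -0.015 0.0049;-0.0214 0.0538 -0.015 0.0049;-0.0214 0.0538 -0.015 0.0049;-0.0214 0.0538 -0.015 0.0049' >/dev/null
python3 -m crank '0 0 -0.04 0;0 0 -0.05 0;0 0 -0.05 0;0 0 -0.05 0;0 0 -0.04 0'
python3 - <<'E'
from h import *
snap('side','s3'); c,im,d=snap('wrist','w3'); o=ctrl.get_obs(); print(o['tool_pos'],o['tool_rot'])
c,im,d=load('s3'); a=cv2.resize(im[180:270,210:330],(400,300),interpolation=2); b=cv2.resize(load('w3')[1],(400,300))
cv2.imwrite('pics/c3.png',np.hstack([a,b])[:,:,::-1])
E
```

```text
t: 4.37
tool_pos: [0.4714, 0.1227, 0.0897]
tool_rot: [0.693, -3.063, -0.0]
contact_force: [-0.3, -0.3, -0.2]
opening: 0.0851
grip_force: 0.0
[0.4690599  0.12221898 0.08747268] [ 6.91279272e-01 -3.05676100e+00 -1.49472865e-03]
```

View pics/c3.png

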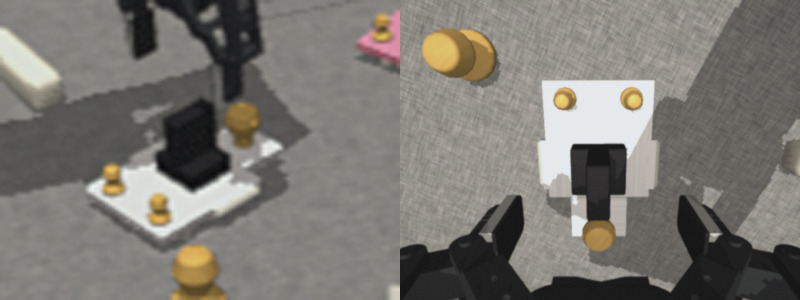

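Aligned: the fingers straddle the block and the axes are parallel. Descend, settle, and close.

```bash
python3 -m crank '0 0 -0.03 0;0 0 -0.03 0;0 0 -0.02 0;0 0 -0.014 0;0 0 -0.008 0'
python3 -m crank '0 0 0 0;0 0 0 0;0 0 0 0;0 0 0 0;0 0 0 0' 0 80
python3 -m crank '0 0 0 0;0 0 0 0;0 0 0 0;0 0 0 0;0 0 0 0'
```

```text
t: 4.88
tool_pos: [0.4726, 0.1222, 0.0404]
tool_rot: [-0.692, 3.064, -0.0]
contact_force: [-0.5, -0.5, -1.1]
opening: 0.0857
grip_force: 0.0
t: 5.3
tool_pos: [0.4731, 0.122, 0.0409]
tool_rot: [-0.691, 3.064, -0.0]
contact_force: [-0.8, 0.1, 0.4]
opening: 0.0261
grip_force: 0.0
t: 5.72
tool_pos: [0.4729, 0.1221, 0.0409]
tool_rot: [-0.691, 3.064, 0.0]
contact_force: [-1.7, 0.8, 5.4]
opening: 0.0148
grip_force: 78.4
```

```bash
python3 -m crank '0 0 0.02 0;0 0 0.05 0;0 0 0.08 0;0 0 0.08 0;0 0 0.05 0'
python3 -m crank '0.008 -0.019 0 -0.017;0.0171 -0.0392 0 -0.0337;0.0171 -0.0392 0 -0.0337;0.0171 -0.0392 0 -0.0337;0.0171 -0.0392 0 -0.0337'
python3 -m crank '0.0171 -0.0392 0 -0.0337;0.0171 -0.0392 0 -0.0337;0.0171 -0.0392 0 -0.0337;0.0171 -0.0392 0 -0.0337;0.0171 -0.0392 0 -0.0337' >/dev/null
python3 -m crank '0.0171 -0.0392 0 -0.0337;0.0171 -0.0392 0 -0.0337;0.0171 -0.0392 0 -0.0337;0.0171 -0.0392 0 -0.0337;0.0171 -0.0392 0 -0.0337' >/dev/null
python3 -m crank '0.0086 -0.0202 0 -0.0168;0 0 0 0;0 0 0 0;0 0 0 0;0 0 0 0'
python3 - <<'E'
from h import *
for n in('scene','side','wrist'): snap(n,n[0]+'4')
o=ctrl.get_obs(); print(o['tool_pos'],o['tool_rot'])
def cr(t,x,y,w,h): return cv2.resize(load(t)[1][y:y+h,x:x+w],(400,300),interpolation=2)
cv2.imwrite('pics/c4.png',np.vstack([np.hstack([cr('s4',280,170,160,120),cr('w4',0,0,640,480)])])[:,:,::-1])
E
```

```text
t: 6.13
tool_pos: [0.4728, 0.1219, 0.183]
tool_rot: [-0.691, 3.063, -0.001]
contact_force: [1.8, -0.6, -5.4]
opening: 0.0148
grip_force: 78.9
t: 6.55
tool_pos: [0.5091, 0.0327, 0.1766]
tool_rot: [0.316, -3.12, -0.001]
contact_force: [0.5, 0.2, -5.6]
opening: 0.0149
grip_force: 78.8
t: 7.8
tool_pos: [0.5999, -0.1709, 0.1795]
tool_rot: [-0.546, -3.092, -0.001]
contact_force: [0.1, 0.1, -5.4]
opening: 0.015
grip_force: 78.9
[ 0.60041319 -0.17122947  0.18034721] [-5.46004705e-01 -3.09377496e+00 -1.17557019e-04]
```

View pics/c4.png

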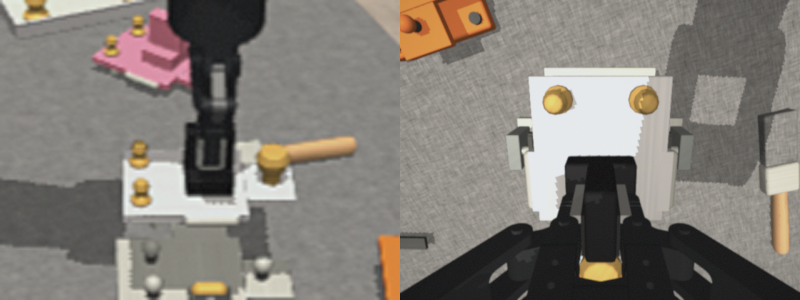

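The carrier is held level with its narrow end over the single ball (measured weight 5.4 N). Checking its pose in the hand numerically.

Run:
```python
from h import *
O=np.array([.601,-.1718]);th=np.radians(-20);R=np.array([[np.cos(th),np.sin(th)],[-np.sin(th),np.cos(th)]])
for t in('w4','s4'):
    c,im,d=load(t);P=pts(c,d); L=P.copy(); L[...,:2]=(P[...,:2]-O)@R.T
    m=(L[...,2]>.15)&(L[...,2]<.168)&(abs(L[...,0])<.09)&(abs(L[...,1])<.06)&(im.min(-1)>100)
    Q=L[m]*1000; A=np.c_[Q[:,:2],np.ones(len(Q))]; k=np.ones(len(Q),bool)
    for _ in range(4): s=np.linalg.lstsq(A[k],Q[k,2],rcond=None)[0]; k=abs(Q[:,2]-A@s)<1.5
    Q=Q[k]; print(t,len(Q),'slopes',s[:2].round(4),'z0',s[2].round(2))
    w=Q[(Q[:,0]<-40)&(abs(Q[:,1])<60)]; print(' xmin',np.percentile(Q[:,0],[.3,1,99,99.7]))
    for a in(-60,-50,-40,-25): w=Q[abs(Q[:,0]-a)<4]; print('  y at',a,np.percentile(w[:,1],[1,99]) if len(w) else None)
    for b in(-35,-20,0,20,35): w=Q[abs(Q[:,1]-b)<4]; print('  x at',b,np.percentile(w[:,0],[1,99]) if len(w) else None)
```

```text
w4 35546 slopes [-0.001   0.0017] z0 156.55
 xmin [-70.197958   -69.83306095  25.70378557  28.24388009]
  y at -60 [-42.59021811  43.77915475]
  y at -50 [-42.44025458  43.7456146 ]
  y at -40 [-42.24477752  43.36886845]
  y at -25 [-43.20580168  44.49792327]
  x at -35 [-69.53328178  27.55877549]
  x at -20 [-69.89754798  -4.40470258]
  x at 0 [-69.86448656 -20.05008334]
  x at 20 [-69.9474593  -19.36553838]
  x at 35 [-69.47427064  27.19368369]
s4 734 slopes [-0.0044  0.0123] z0 157.43
 xmin [-69.55135486 -68.8232711   68.87205778  69.76949589]
  y at -60 [-45.95113051  37.7014099 ]
  y at -50 [-43.65889543  42.01205276]
  y at -40 [-43.95229598  44.59082188]
  y at -25 [-47.35450281  44.56907109]
  x at -35 [-68.77518806  28.12076708]
  x at -20 [-68.48339579  69.53911926]
  x at 0 [-67.00892474  69.72201575]
  x at 20 [-64.7879518   68.93747694]
  x at 35 [-69.54650291  29.4281819 ]
```

Pose is within 0.5 mm and level. Lower to about 10 mm above expected roller contact.

```bash
python3 -m crank '0 0 -0.02 0;0 0 -0.03 0;0 0 -0.025 0;0 0 -0.015 0;0 0 -0.01 0'
python3 -m crank '0 0 -0.003 0;0 0 -0.003 0;0 0 -0.003 0;0 0 -0.003 0;0 0 0 0'
```

```text
t: 8.37
tool_pos: [0.5994, -0.1714, 0.1278]
tool_rot: [-0.547, -3.09, -0.001]
contact_force: [-0.1, 0.6, -6.5]
opening: 0.0147
grip_force: 78.8
t: 8.78
tool_pos: [0.6008, -0.1721, 0.1246]
tool_rot: [0.548, 3.093, -0.0]
contact_force: [0.8, -0.1, -6.3]
opening: 0.0149
grip_force: 78.8
```

```bash
python3 -m crank '0 0 -0.002 0;0 0 -0.002 0;0 0 -0.002 0;0 0 -0.002 0;0 0 0 0'
python3 -m crank '0 0 -0.001 0;0 0 -0.001 0;0 0 -0.001 0;0 0 -0.001 0;0 0 0 0'
```

```text
t: 9.2
tool_pos: [0.6008, -0.172, 0.1209]
tool_rot: [0.548, 3.093, 0.0]
contact_force: [-1.0, 1.1, -2.7]
opening: 0.0151
grip_force: 79.3
t: 9.62
tool_pos: [0.6009, -0.1721, 0.12]
tool_rot: [0.548, 3.093, -0.0]
contact_force: [-4.1, 2.5, 6.7]
opening: 0.0149
grip_force: 80.7
```

```bash
python3 -m crank '0 0 -0.001 0;0 0 -0.001 0;0 0 -0.001 0;0 0 -0.001 0;0 0 0 0'
```

```text
t: 10.03
tool_pos: [0.601, -0.1722, 0.1192]
tool_rot: [0.547, 3.093, -0.0]
contact_force: [-6.5, 3.0, 10.9]
opening: 0.0151
grip_force: 81.4
```

A sideways force along the fixture's −x has built up, so I'll check for tilt or a catch before pressing further.

```bash
cat > pose.py <<'E'
from h import *
import sys
O=np.array([.601,-.1718]);th=np.radians(-20);R=np.array([[np.cos(th),np.sin(th)],[-np.sin(th),np.cos(th)]])
tag=sys.argv[1]; o=ctrl.get_obs(); c,im,d=snap('wrist','w'+tag); snap('side','s'+tag)
print(o['tool_pos'],'F',o['contact_force'].round(1),'Fbase',(R@o['contact_force'][:2]).round(1),'T',o['wrist_torque'].round(2), 'tilt z', cv2.Rodrigues(o['tool_rot'])[0][:,2].round(4))
P=pts(c,d); L=P.copy(); L[...,:2]=(P[...,:2]-O)@R.T
z0=o['tool_pos'][2]-.0409+.018
m=(abs(L[...,2]-z0)<.007)&(abs(L[...,0])<.09)&(abs(L[...,1])<.044)&(im.min(-1)>100)
Q=L[m]*1000; A=np.c_[Q[:,:2],np.ones(len(Q))]; k=np.ones(len(Q),bool)
for _ in range(5): s=np.linalg.lstsq(A[k],Q[k,2],rcond=None)[0]; k=abs(Q[:,2]-A@s)<1.5
Q=Q[k]; print(len(Q),'slopes',s[:2].round(4),'plate top z0',s[2].round(2),'xmin',np.percentile(Q[:,0],1).round(1), 'plate-tcp',(s[2]-o['tool_pos'][2]*1000).round(2))
w=Q[abs(Q[:,0]+55)<8]; print('y range',np.percentile(w[:,1],[1,99]))
E
python3 pose.py 5
python3 - <<'E'
from h import *
a=cv2.resize(load('s5')[1][205:325,290:450],(400,300),interpolation=2); b=cv2.resize(load('w5')[1],(400,300))
cv2.imwrite('pics/c5.png',np.hstack([a,b])[:,:,::-1])
E
```

```text
[ 0.60101611 -0.17216491  0.11918053] F [-6.5  3.  10.9] Fbase [-7.2  0.6] T [0.55 1.33 0.01] tilt z [ 6.e-04 -4.e-04 -1.e+00]
32746 slopes [-0.0041  0.0021] plate top z0 95.68 xmin -68.8 plate-tcp -23.5
y range [-43.24021452  43.09783979]
```

View pics/c5.png

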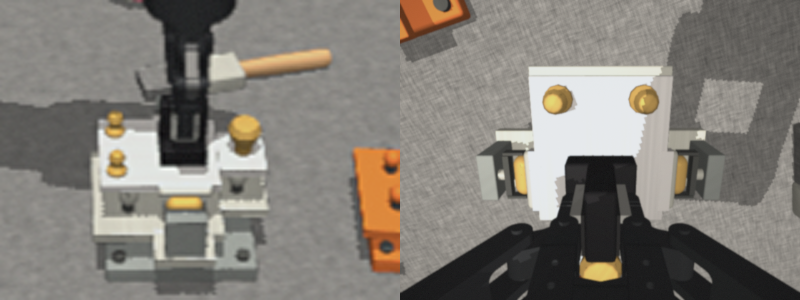

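The bars sit squarely on both rollers and the carrier is level and centred. The side force is only friction holding back the arm's deflection. Continue in small steps.

```bash
python3 -m crank '0 0 -0.001 0;0 0 -0.001 0;0 0 0 0;0 0 0 0;0 0 0 0'
```

```text
t: 10.55
tool_pos: [0.6011, -0.1722, 0.1187]
tool_rot: [0.547, 3.093, -0.001]
contact_force: [-7.8, 3.1, 12.9]
opening: 0.0152
grip_force: 81.6
```

```bash
python3 -m crank '0 0 -0.001 0;0 0 -0.001 0;0 0 0 0;0 0 0 0;0 0 0 0'
```

```text
t: 10.97
tool_pos: [0.6011, -0.1722, 0.1179]
tool_rot: [0.547, 3.093, -0.001]
contact_force: [-7.8, 3.1, 12.8]
opening: 0.0147
grip_force: 81.8
```

```bash
python3 -m crank '0 0 -0.001 0;0 0 -0.001 0;0 0 -0.001 0;0 0 0 0;0 0 0 0'
```

```text
t: 11.38
tool_pos: [0.601, -0.1722, 0.1159]
tool_rot: [0.547, 3.093, -0.001]
contact_force: [-7.1, 2.7, 11.8]
opening: 0.0145
grip_force: 81.5
```

```bash
python3 -m crank '0 0 -0.001 0;0 0 -0.001 0;0 0 -0.001 0;0 0 0 0;0 0 0 0'
```

```text
t: 11.8
tool_pos: [0.6007, -0.1721, 0.1116]
tool_rot: [0.548, 3.093, -0.0]
contact_force: [-0.8, 0.7, -1.5]
opening: 0.0153
grip_force: 79.7
```

```bash
python3 -m crank '0 0 -0.001 0;0 0 -0.001 0;0 0 0 0;0 0 0 0;0 0 0 0'
```

```text
t: 12.22
tool_pos: [0.6005, -0.1721, 0.1087]
tool_rot: [0.548, 3.093, 0.0]
contact_force: [4.7, -2.2, -12.3]
opening: 0.0151
grip_force: 78.3
```

```bash
python3 -m crank '0 0 -0.0006 0;0 0 -0.0006 0;0 0 0 0;0 0 0 0;0 0 0 0'
```

```text
t: 12.63
tool_pos: [0.6005, -0.1721, 0.1087]
tool_rot: [0.548, 3.093, -0.0]
contact_force: [5.6, -2.5, -13.2]
opening: 0.0151
grip_force: 78.2
```

Force is −13 N, which equals weight plus spring pull, so it is at or just above home. Ease down until the balls carry the load.

```bash
python3 -m crank '0 0 -0.0006 0;0 0 -0.0006 0;0 0 0 0;0 0 0 0;0 0 0 0'
```

```text
t: 13.05
tool_pos: [0.6005, -0.1721, 0.1087]
tool_rot: [0.548, 3.093, -0.0]
contact_force: [4.6, -2.0, -12.1]
opening: 0.0148
grip_force: 78.2
```

```bash
python3 -m crank '0 0 -0.0006 0;0 0 -0.0006 0;0 0 0 0;0 0 0 0;0 0 0 0'
```

```text
t: 13.47
tool_pos: [0.6006, -0.1721, 0.1087]
tool_rot: [0.548, 3.093, -0.0]
contact_force: [3.9, -1.8, -8.4]
opening: 0.015
grip_force: 78.2
```

```bash
python3 -m crank '0 0 -0.0008 0;0 0 -0.0008 0;0 0 0 0;0 0 0 0;0 0 0 0'; python3 pose.py 6
```

```text
t: 13.88
tool_pos: [0.6007, -0.1721, 0.1085]
tool_rot: [0.548, 3.093, -0.0]
contact_force: [1.2, -1.6, -2.6]
opening: 0.0149
grip_force: 79.2
[ 0.60072111 -0.17210697  0.10850753] F [ 1.2 -1.6 -2.6] Fbase [ 1.7 -1.1] T [-0.16 -0.01 -0.03] tilt z [ 3.e-04 -2.e-04 -1.e+00]
32698 slopes [-0.0016  0.0022] plate top z0 84.93 xmin -69.1 plate-tcp -23.57
y range [-43.29789453  43.0417233 ]
```

Fully home and level: plate top is 84.9 mm, matching the ball height, and it sits square and centred. Release and draw clear upward.

```bash
python3 -m crank '0 0 -0.0006 0;0 0 0 0;0 0 0 0;0 0 0 0;0 0 0 0'
python3 -m crank '0 0 0 0;0 0 0 0;0 0 0 0;0 0 0 0;0 0 0 0' 60 20
python3 -m crank '0 0 0.005 0;0 0 0.01 0;0 0 0.02 0;0 0 0.03 0;0 0 0.04 0'
python3 -m crank '0 0 0.05 0;0 0 0.06 0;0 0 0.05 0;0 0 0.03 0;0 0 0.01 0'
python3 -m crank '0 0 0 0;0 0 0 0;0 0 0 0;0 0 0 0;0 0 0 0'
python3 - <<'E'
from h import *
O=np.array([.601,-.1718]);th=np.radians(-20);R=np.array([[np.cos(th),np.sin(th)],[-np.sin(th),np.cos(th)]])
c,im,d=snap('wrist','w7'); c2,im2,_=snap('side','s7'); P=pts(c,d);L=P.copy(); L[...,:2]=(P[...,:2]-O)@R.T
m=(abs(L[...,2]-.085)<.006)&(abs(L[...,0])<.09)&(abs(L[...,1])<.044)&(im.min(-1)>100)
Q=L[m]*1000; A=np.c_[Q[:,:2],np.ones(len(Q))]; k=np.ones(len(Q),bool)
for _ in range(5): s=np.linalg.lstsq(A[k],Q[k,2],rcond=None)[0]; k=abs(Q[:,2]-A@s)<1.5
print(s.round(4),np.percentile(Q[k][:,0],[1,99]))
a=cv2.resize(im2[205:325,290:450],(400,300),interpolation=2); b=cv2.resize(im,(400,300))
cv2.imwrite('pics/c7.png',np.hstack([a,b])[:,:,::-1])
E
```

```text
t: 14.4
tool_pos: [0.6008, -0.1721, 0.1084]
tool_rot: [0.548, 3.093, -0.0]
contact_force: [-2.5, -0.1, 4.0]
opening: 0.0147
grip_force: 80.4
t: 14.82
tool_pos: [0.6006, -0.1719, 0.1072]
tool_rot: [-0.548, -3.093, -0.0]
contact_force: [-0.8, -0.5, -0.4]
opening: 0.0513
grip_force: 0.0
t: 15.23
tool_pos: [0.5999, -0.1717, 0.1598]
tool_rot: [-0.547, -3.091, -0.001]
contact_force: [0.1, 0.2, -0.6]
opening: 0.0512
grip_force: 0.0
t: 15.65
tool_pos: [0.6021, -0.1726, 0.2649]
tool_rot: [0.546, 3.087, -0.002]
contact_force: [0.6, 0.3, 0.3]
opening: 0.0512
grip_force: 0.0
t: 16.07
tool_pos: [0.5999, -0.1718, 0.2579]
tool_rot: [-0.547, -3.09, -0.001]
contact_force: [-0.8, 0.0, 0.5]
opening: 0.0513
grip_force: 0.0
[-3.70000e-03  2.00000e-03  8.48582e+01] [-68.43422559  65.98186908]
```

View pics/c7.png

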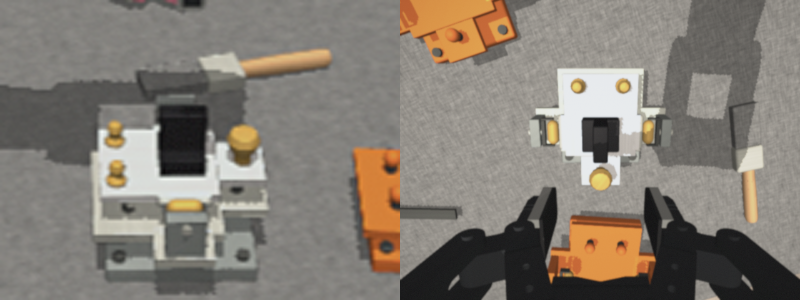

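The carrier sits home under both rollers, level, narrow end over the narrow end. The gripper is clear.

```bash
python3 -c "
from station import ctrl; print(ctrl.finish_job())"
```

```text
the job is handed in; nothing more can be done
None
```

The carrier is home and level on the three balls, narrow end over narrow end; it went past the rollers with at most about 18 N in all (weight included), the gripper is released and clear, and the job was handed in at about 16 s.

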